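Open the taller shield box by its recessed paddle latch

ROBOT

A 6-joint arm with a two-finger parallel gripper is mounted at the origin on the work surface. World frame = base frame: x ahead of the robot, y to its left, z up, the work surface at z = 0. Lengths are in mm, angles in degrees, forces in N, time in s.
With the tool pointing down it reaches from about 325 to 900 mm from the base axis. Payload 6.1 kg.
Tool frame: the origin (TCP) lies at the very end of the fingers, on their centre line; the grasp point (between the pads) lies 19 mm behind it; z points along the fingers, y is the line along which they close (so a half turn about z gives the same grasp; the last joint's range is limited). The gripper opens to 85 mm and grips with 20 to 120 N. Pads are 22 mm wide; open, the fingers measure 114 mm over their backs; the gripper's body (76 mm by 85 mm) begins 54 mm behind the grasp point. The pads swing forward as they close: fully open they stand 13 mm farther back than shut.
Start: joints at [58.894, 12.628, 87.462, -0, 79.91, -7.225], TCP at [253.02, 571.486, 231.3] pointing down, gripper open.
Joint ranges: [-170.65, 170.65], [-52.31, 119.04], [5.05, 147.46], [-71.25, 251.25], [11.57, 151.72], [-153.62, 153.62]. Speed limits (degrees/s): [147.25, 147.25, 172.46, 180, 180, 180].

INTERFACE

Orientations are given as [roll, pitch, yaw] about the fixed x, y, z axes, in that order (R = Rz(yaw) Ry(pitch) Rx(roll)).
In Python, from plant import bot, cams, nets gives the robot as it stands.
- The arm moves only by the tool move_arm, never from a script. Its argument "series" is a list of rows, each a list of 3 entries, a list of its own where there are three numbers: the closure, from 0 (fully open) to 1 (shut), then the shift along the world's x, y, z in mm, then the turn about the world's z in degrees. In form: [[gripper, [dx, dy, dz], yaw], ...]. A call has 1 to 5 rows; each row is the pose to reach, as a shift and turn from the pose commanded when the call began; what a row does not reach only later rows make up. A row lasts 1/10 s, in which the tool goes at most 50 mm and 8.59 degrees, less where a joint would pass 70% of its speed; a pose out of reach is approached as far as the arm can. A call with a gripper value outside its range is refused whole. The fingers move at their own pace and stop on an object; "newtons" is the grip in N (left out, the last holds). Time passes only in rows, so rows that repeat a pose let the fingers close. It gives the time, the measured TCP pose, the force, the opening and the grip force at its end, in the units of the state.
- bot.read_state(): the state, without advancing time (a new reading comes with each control period).
- cams.capture(name): name is "scene" or "side" or "wrist"; returns the picture (480x640x3 uint8, blue, green, red); there is no depth.
- cams.camera_params(name): a dict with "vertical_fov" (degrees; the focal length in pixels is half the picture's height over the tangent of half this angle, whatever the lens; pixels are square), "cx", "cy" (the principal point, pixels), "dist" ([k1, k2, p1, p2, k3] as OpenCV has them; the pictures are not rectified), "xyz" and "orientation" of the camera in the world. Camera axes: x right, y down, z forward; pixel columns grow to the right and rows downward; lengths in mm; the calibration is good to about 2 mm. A picture is of the moment at which its call begins: read the wrist's pose just before it. camera_params takes no time and is no camera call; for the wrist camera it gives the pose at the moment of the call.
- bot.job_done(): hands the job in; it is judged then, once.
Trained networks look in the newest picture that a camera, given by its name, has taken for a name from the list of things; names that differ only in an ending like _2 or _b are one class to them, and where a whole thing is asked for, a point or a joint stands for the part that bears it (a point fixed in the world has none). Each returns a list of dicts, best first, with "p" (0 to 1); they miss things now and then, are a little off and sometimes report something else, mostly with a low value. They report only what shows in the picture. A call takes as long as a camera call.
- nets.spot_in(camera, thing): "extent" ([left, top, right, bottom] in pixels, round what is visible of it).
- nets.landmark_of(camera, thing): "uv" ([column, row] in pixels: a listed point, or the origin of a listed thing).
The state is a dict: "time": time; "joint_pos": joint angles; "joint_velocities": joint speeds; "tau": joint torques, N m; "ee_pos": TCP position; "orientation": TCP orientation; "wrist_force": force on the tool from outside, world axes, zero at the start; "ft_torque": the same for the moment, N m; "gripper_width": opening from 0.0 (shut) to 1.0 (fully open); "gripper_force": force on a finger pad.
Only numpy, scipy, OpenCV 4.12 (cv2) and the standard library are available. Lean on these libraries where they do the work, as an engineer would, in place of code of your own. Each camera call takes 0.05 s, during which the arm holds its last target. There are 200 camera calls.

TASK

Two grey shielded test boxes stand on the electronics bench. On the taller one, pull up the paddle that lies in the recess of its lid to trip the latch, and with the same pull raise the lid to at least 45 degrees so that it stands open by itself; then let go, so that the paddle springs back flat. Leave the flatter box shut.

Things in the scene. Friction and masses are not known exactly. Their poses are not given: they have to be found in the camera images.
- tall_paddle_grip (a point): Where to grip the taller box's steel paddle: middle of its thick free end (36 mm wide along y, 20 long, 14 high), 7 mm below the lid top. With the lid shut, x points level from the lid's front edge to its hinge, y along the hinge, z up. Black recess around it: 40 mm deep, reaching 51 mm to -x, 49 to +x, 75 to each side in y. Pinch across y; 57 mm is free beside it, 26 mm below.
- tall_paddle (a joint): Paddle's angle to the lid, rad: 0 flat in the recess, grows as its free end (towards the lid hinge) is pulled up; the latch lets go between 0.2 and 0.25, stop at 0.5. It turns about a shaft along y, 43 mm to -x and 1 mm below the grip point. A spring returns it (2 to 4 N at the grip).
- tall_lid (a joint): Opening of the taller box's lid, rad: 0 shut, stop at 1.4. Hinge line along y, 181 mm to +x and 1 mm above the grip point (lid shut). Latched until the paddle is pulled. The hinge is stiff: lifting by the paddle takes about 10 N and the lid stays where it is left. Grey sheet-metal box, 240 x 240 mm, lid top 136 mm above the bench.
- low_lid (a joint): Opening of the flatter box's lid, rad: 0 shut; leave it. Grey like the other, 200 x 220 mm, lid top 81 mm above the bench, the same paddle latch, a solder reel standing on its lid. The two boxes may stand either way round, left and right.

How it is judged (in metres and radians):
On the way, in this order (a step that is already met when the one before it is completed fails the run):
1. the paddle of the taller box is pulled up while its lid is still nearly shut (value of joint tall_paddle above 0.3 rad and value of joint tall_lid below 0.5 rad), for 0.05 s.
2. the lid of the taller box is raised (value of joint tall_lid above 0.72 rad), for 0.2 s.
At the end, for the whole second after the job is handed in: The taller box's lid stands still, open by more than 0.72 rad (41 degrees), its paddle sprung back to within 0.1 rad of flat, and the flatter box is shut (under 0.05 rad) (value of joint tall_lid above 0.72 rad and velocity of joint tall_lid between -0.05 and 0.05 rad/s and value of joint tall_paddle below 0.1 rad and value of joint low_lid below 0.05 rad); the robot touches nothing.
It fails at once if the flatter box's lid is opened (value of joint low_lid above 0.1 rad).
It also fails if it takes over 42 s, if anything falls off the work surface, if the arm or the gripper's body presses on something with over 40 N, if the wrist force passes 120 N, or if a joint passes its speed limit or range.

## Working session

There is one attempt and no reset: what is moved stays moved. The work goes in short steps, Python scripts to look and compute and a tool call to move; the robot and the scene stay as the last step left them, time stands still between calls to the robot, and variables do not carry over. Pictures are saved under pics/ and viewed, at most 10 in all, crops included, and the job is handed in when it is done.

Besides the shell and the picture viewer there is one more tool, called after "Emit:" by a JSON object that holds its "name" and its "arguments". move_arm: Moves the arm, as the interface text tells. Its arguments: {"type":"object","properties":{"series":{"type":"array","items":{"type":"array"}},"newtons":{"type":"number"}},"required":["series"]}

```bash
ls; mkdir -p pics
cat > h.py <<'E'
import numpy as np, cv2
from scipy.spatial.transform import Rotation as R
from plant import bot, cams, nets
def cal(n):
    p=cams.camera_params(n); f=240/np.tan(np.radians(p['vertical_fov'])/2)
    K=np.array([[f,0,p['cx']],[0,f,p['cy']],[0,0,1.]])
    return K,np.array(p['dist'],float),np.array(p['xyz'],float),R.from_euler('xyz',p['orientation'],degrees=True).as_matrix()
def ray(n,uv,c=None):
    K,d,o,M=c or cal(n)
    q=cv2.undistortPoints(np.array([[uv]],float),K,d)[0,0]
    return o,M@np.array([q[0],q[1],1.])
def at_z(n,uv,z,c=None):
    o,v=ray(n,uv,c); return o+v*(z-o[2])/v[2]
def proj(n,P,c=None):
    K,d,o,M=c or cal(n)
    P=(np.atleast_2d(P)-o)@M
    return cv2.projectPoints(P,np.zeros(3),np.zeros(3),K,d)[0][:,0]
E
python3 - <<'E'
from h import *
s=bot.read_state(); print(s['time'],s['ee_pos'],s['orientation'])
for n in ['scene','side','wrist']:
    im=cams.capture(n); cv2.imwrite(f'pics/{n}0.png',im)
    print(n,cams.camera_params(n))
    for t in ['tall_paddle_grip','low_lid','tall_lid']:
        for r in nets.landmark_of(n,t)[:3]: print(' L',t,r)
        for r in nets.spot_in(n,t)[:3]: print(' S',t,r)
    for r in nets.landmark_of(n,'tall_paddle_grip')[:3]: print(at_z(n,r['uv'],129))
E
```

```text
pics
0.0 [252.72225017 570.96054796 230.16473906] [-1.79887551e+02 -1.28338469e-02  1.56120523e+02]
scene {'vertical_fov': 45.21673006893793, 'cx': 319.938496276627, 'cy': 231.46828537841188, 'dist': array([-0.05577418,  0.        ,  0.        ,  0.        ,  0.        ]), 'xyz': array([1146.32809136,  398.87529334,  701.18806896]), 'orientation': array([-128.76011821,    0.61679777,  124.36935052])}
 L tall_paddle_grip {'uv': [250.8, 168.1], 'p': 0.56}
 S tall_paddle_grip {'extent': [235.4, 148.9, 293.7, 172.7], 'p': 0.58}Traceback (most recent call last):
  File "<stdin>", line 7, in <module>
ValueError: it knows: tall_paddle_grip
```

Run:
```python
from h import *
for n in ['scene','side','wrist']:
    im=cams.capture(n); cv2.imwrite(f'pics/{n}0.png',im)
    p=cams.camera_params(n);print(n,p['xyz'],p['orientation'])
    for r in nets.landmark_of(n,'tall_paddle_grip')[:3]: print(r,at_z(n,r['uv'],129), at_z(n,r['uv'],74))
    for r in nets.spot_in(n,'tall_paddle_grip')[:3]: print(r)
print(bot.read_state()['time'])
a,b=cv2.imread('pics/scene0.png'),cv2.imread('pics/side0.png')
cv2.imwrite('pics/both.png',cv2.resize(np.vstack([a,b]),None,fx=.62,fy=.62))
```

```text
scene [1146.32809136  398.87529334  701.18806896] [-128.76011821    0.61679777  124.36935052]
{'uv': [250.7, 167.1], 'p': 0.6} [ 475.42376931 -222.6185969   129.        ] [ 410.93494175 -282.35798298   74.        ]
{'extent': [232.0, 147.7, 293.0, 175.5], 'p': 0.87}
side [511.66481433 602.45126635 504.76363354] [-1.19353796e+02  2.68147163e-02 -1.77218176e+02]
{'uv': [353.5, 211.3], 'p': 0.71} [ 475.8680495  -226.11217325  129.        ] [ 470.62852686 -347.38785059   74.        ]
{'extent': [349.3, 196.6, 379.4, 225.6], 'p': 0.88}
wrist [190.33190415 599.70762198 375.20226969] [1.63983692e+02 1.01604355e-02 6.61497022e+01]
0.6
```

View pics/scene0.png

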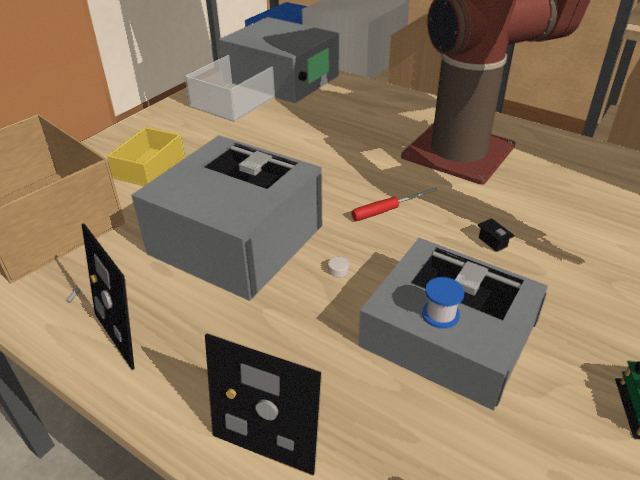

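View pics/side0.png

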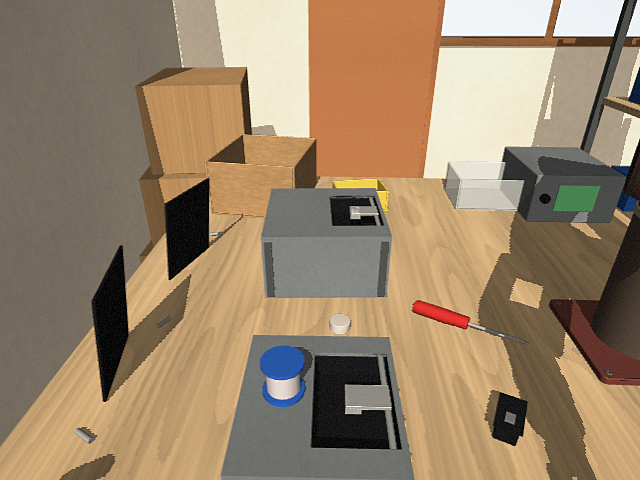

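The taller box is the far one, with lid top corners near (222,137), (322,172), (138,196) and about (248,245) in the scene picture. Its paddle is at (252,166), with the shaft on the robot side, so the hinge is on the +x side. The two rays agree to within 4 mm. The reel stands on the near, flatter box. Next I'll get the box's yaw.

Run:
```python
from h import *
for n,l in [('scene',[(222,137),(322,172),(138,196),(248,245)]),('side',[(272,190),(383,189),(388,236),(263,237)])]:
    P=np.array([at_z(n,u,136)[:2] for u in l]); print(n,P.round(0).tolist())
    for i in range(4):
        for j in range(i): d=P[i]-P[j]; print(i,j,np.linalg.norm(d).round(0),np.degrees(np.arctan2(d[1],d[0])).round(1))
```

```text
scene [[429.0, -334.0], [426.0, -97.0], [661.0, -319.0], [657.0, -76.0]]
1 0 237.0 90.9
2 0 233.0 3.8
2 1 324.0 -43.3
3 0 344.0 48.6
3 1 232.0 5.1
3 2 242.0 91.1
side [[658.0, -319.0], [406.0, -337.0], [416.0, -105.0], [643.0, -91.0]]
1 0 253.0 -175.9
2 0 323.0 138.6
2 1 232.0 87.5
3 0 229.0 93.8
3 1 342.0 46.1
3 2 227.0 3.7
```

Emit:
{"name": "move_arm", "arguments": {"series": [[0,[10,-20,30],5],[0,[20,-60,50],10],[0,[40,-110,60],15],[0,[50,-160,60],20],[0,[65,-205,60],24]]}}

```text
time: 1.1
ee_pos: [317.2, 367.9, 292.0]
orientation: [179.9, 0.1, -179.6]
wrist_force: [1.2, 0.0, 0.2]
gripper_width: 1.001
gripper_force: 0.0
```

Emit:
{"name": "move_arm", "arguments": {"series": [[0,[12,-48,0],0],[0,[24,-96,0],0],[0,[36,-144,0],0],[0,[48,-192,0],0],[0,[60,-240,0],0]]}}

```text
time: 1.6
ee_pos: [377.2, 127.6, 291.7]
orientation: [180.0, 0.1, -179.9]
wrist_force: [1.1, -0.4, -0.1]
gripper_width: 1.001
gripper_force: 0.0
```

Emit:
{"name": "move_arm", "arguments": {"series": [[0,[12,-48,0],0],[0,[24,-96,0],0],[0,[36,-144,0],0],[0,[48,-192,0],0],[0,[60,-240,0],0]]}}

```text
time: 2.1
ee_pos: [437.2, -112.9, 291.8]
orientation: [-180.0, 0.1, -179.9]
wrist_force: [1.8, 0.3, 0.6]
gripper_width: 1.002
gripper_force: 0.0
```

Emit:
{"name": "move_arm", "arguments": {"series": [[0,[12,-48,0],1],[0,[20,-80,0],2],[0,[25,-105,0],2],[0,[25,-110,0],2],[0,[25,-110,0],2]]}}

```text
time: 2.6
ee_pos: [461.8, -221.0, 291.0]
orientation: [180.0, -0.0, -178.0]
wrist_force: [0.5, 0.8, 0.2]
gripper_width: 1.001
gripper_force: 0.0
```

Run:
```python
from h import *
s=bot.read_state(); print(s['time'],s['ee_pos'],s['orientation'])
c=cal('wrist'); im=cams.capture('wrist'); cv2.imwrite('pics/w1.png',im); print(c[2])
for r in nets.landmark_of('wrist','tall_paddle_grip')[:3]: print(r,at_z('wrist',r['uv'],129,c))
for r in nets.spot_in('wrist','tall_paddle_grip')[:3]: print(r)
```

```text
2.6 [ 461.80270452 -220.95735241  291.0304847 ] [ 1.79958275e+02 -3.50271020e-02 -1.77967185e+02]
[ 393.27476248 -223.63535424  435.03240976]
{'uv': [320.4, 232.1], 'p': 0.57} [ 477.4114368  -226.21302193  129.        ]
{'extent': [234.7, 179.6, 405.6, 243.4], 'p': 0.8}
```

View pics/w1.png

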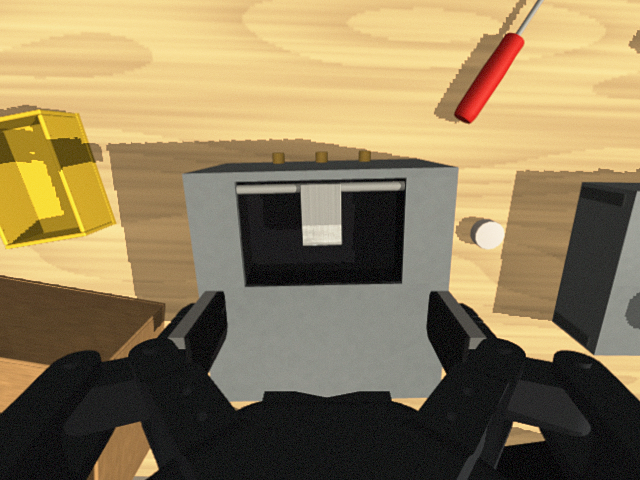

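The wrist picture shows the paddle's thick end at about (302–341, 224–245), matching the network's grip point at (320,232). The recess corners are at (237,182), (405,181), (403,283) and (245,286).

Run:
```python
from h import *
c=cal('wrist')
for u,z in [((237,182),136),((406,181),136),((403,283),136),((245,286),136),((185,173),136),((458,168),136),((302,224),136),((341,224),136),((302,244),136),((341,244),136)]: print(u,at_z('wrist',u,z,c).round(1))
print(proj('wrist',[[477,-226,129],[477,-226,136]],c))
```

```text
(237, 182) [ 433.1 -299.4  136. ]
(406, 181) [ 426.5 -151.1  136. ]
(403, 283) [ 523.4 -144.   136. ]
(245, 286) [ 532.3 -295.2  136. ]
(185, 173) [ 427.  -344.6  136. ]
(458, 168) [ 413.5 -107.   136. ]
(302, 224) [ 469.  -241.6  136. ]
(341, 224) [ 467.6 -206.2  136. ]
(302, 244) [ 488.  -241.3  136. ]
(341, 244) [ 486.6 -205.3  136. ]
[[319.0728622  231.15188926]
 [318.911714   233.15989721]]
```

Box yaw is about +3°, and the grip point is at about (478, −224, 129). I'll descend there.

Emit:
{"name": "move_arm", "arguments": {"series": [[0,[10,-3,-40],1],[0,[16,-3,-80],1],[0,[16,-3,-115],1],[0,[16,-3,-130],1],[0,[16,-3,-130],1]], "newtons": 60}}

```text
time: 3.25
ee_pos: [476.8, -221.8, 159.2]
orientation: [179.8, -0.2, -176.8]
wrist_force: [0.1, 0.1, 0.3]
gripper_width: 1.005
gripper_force: 0.0
```

Run:
```python
from h import *
s=bot.read_state(); print(s['time'],s['ee_pos'],s['orientation'])
c=cal('wrist'); im=cams.capture('wrist'); cv2.imwrite('pics/w2.png',im)
for r in nets.landmark_of('wrist','tall_paddle_grip')[:3]: print(r,at_z('wrist',r['uv'],129,c))
```

```text
3.25 [ 476.75004974 -221.80271363  159.22902463] [ 179.83675852   -0.20999582 -176.81053995]
{'uv': [317.5, 270.6], 'p': 0.9} [ 478.12075348 -226.79730568  129.        ]
```

View pics/w2.png

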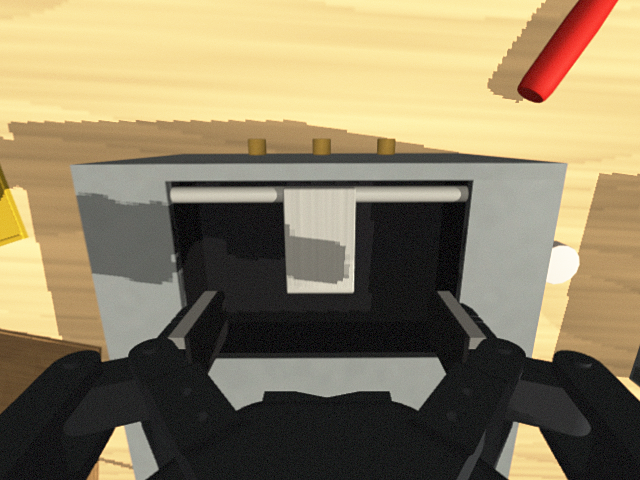

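The picture shows the paddle's end at columns 287–354, rows 262–293, between the fingers. It sits about 3 mm to −y of the finger centre, so I'll correct for that and go down.

Emit:
{"name": "move_arm", "arguments": {"series": [[0,[1,-3,-15],0],[0,[1,-3,-30],0],[0,[1,-3,-45],0],[0,[1,-3,-54],0],[0,[1,-3,-54],0]]}}

```text
time: 3.85
ee_pos: [477.7, -225.8, 104.9]
orientation: [179.9, -0.2, -176.9]
wrist_force: [-0.1, -0.0, -0.6]
gripper_width: 1.001
gripper_force: 0.0
```

Emit:
{"name": "move_arm", "arguments": {"series": [[1,[0,0,0],0],[1,[0,0,0],0],[1,[0,0,0],0],[1,[0,0,0],0],[1,[0,0,0],0]], "newtons": 60}}

```text
time: 4.35
ee_pos: [479.7, -225.4, 108.4]
orientation: [179.9, 0.1, -176.8]
wrist_force: [-1.0, 6.7, 6.3]
gripper_width: 0.412
gripper_force: 59.2
```

Emit:
{"name": "move_arm", "arguments": {"series": [[1,[0,0,0],0],[1,[0,0,0],0],[1,[0,0,0],0]]}}

```text
time: 4.65
ee_pos: [479.7, -225.4, 108.4]
orientation: [179.9, 0.1, -176.8]
wrist_force: [-1.1, 6.3, 5.7]
gripper_width: 0.413
gripper_force: 59.2
```

Gripped: the opening is 35 mm, which fits the 36 mm paddle. Now I'll pull it up.

Emit:
{"name": "move_arm", "arguments": {"series": [[1,[0,0,4],0],[1,[-1,0,8],0],[1,[-2,0,12],0],[1,[-3,0,16],0],[1,[-3,0,17],0]]}}

```text
time: 5.15
ee_pos: [476.5, -225.3, 123.4]
orientation: [179.9, 0.1, -176.9]
wrist_force: [3.8, 3.7, -8.0]
gripper_width: 0.407
gripper_force: 62.4
```

Emit:
{"name": "move_arm", "arguments": {"series": [[1,[0,0,1],0],[1,[-1,0,2],0],[1,[-1,0,3],0],[1,[-1,0,4],0],[1,[-1,0,4],0]]}}

```text
time: 5.65
ee_pos: [476.6, -225.3, 127.9]
orientation: [179.9, 0.2, -176.9]
wrist_force: [6.6, 3.8, -6.8]
gripper_width: 0.41
gripper_force: 62.6
```

Emit:
{"name": "move_arm", "arguments": {"series": [[1,[1,0,9],0],[1,[3,0,19],0],[1,[5,0,28],0],[1,[8,0,38],0],[1,[11,1,47],0]]}}

```text
time: 6.15
ee_pos: [483.4, -224.9, 174.4]
orientation: [179.9, -0.4, -176.9]
wrist_force: [-9.7, 0.6, -4.8]
gripper_width: 0.407
gripper_force: 62.8
```

Run:
```python
from h import *
s=bot.read_state(); print(s['time'],s['ee_pos'],s['wrist_force'],s['gripper_width'])
cv2.imwrite('pics/s2.png',cv2.resize(cams.capture('side')[120:320,200:450],None,fx=3,fy=3))
```

```text
6.15 [ 483.43965341 -224.86509444  174.42624385] [-9.70125534  0.62052576 -4.79846194] 0.4066651551281762
```

View pics/s2.png

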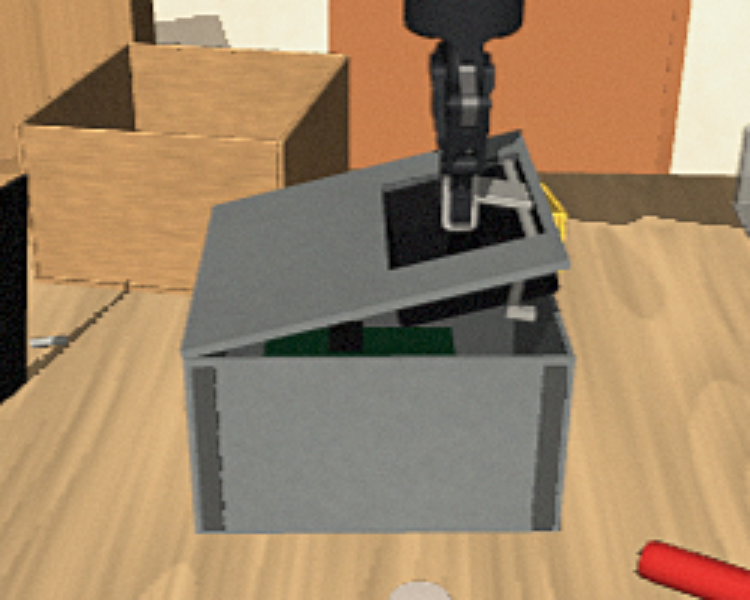

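The lid stands open at about 15° with the paddle held between the fingers. The x-force says the command is slightly too far to +x, so I'll ease that while continuing the arc.

Emit:
{"name": "move_arm", "arguments": {"series": [[1,[1,0,9],0],[1,[4,0,18],0],[1,[9,0,27],0],[1,[14,0,35],0],[1,[19,1,43],0]]}}

```text
time: 6.7
ee_pos: [503.3, -223.7, 217.2]
orientation: [179.8, -0.3, -176.9]
wrist_force: [-1.8, 1.6, -11.5]
gripper_width: 0.409
gripper_force: 60.9
```

Emit:
{"name": "move_arm", "arguments": {"series": [[1,[6,0,8],0],[1,[12,1,15],0],[1,[19,1,23],0],[1,[26,1,29],0],[1,[33,1,35],0]]}}

```text
time: 7.2
ee_pos: [535.8, -222.0, 252.7]
orientation: [179.8, -0.4, -176.9]
wrist_force: [-10.3, 9.9, -4.9]
gripper_width: 0.407
gripper_force: 60.3
```

Emit:
{"name": "move_arm", "arguments": {"series": [[1,[7,0,6],0],[1,[14,0,12],0],[1,[22,1,17],0],[1,[22,1,17],0],[1,[22,1,17],0]]}}

```text
time: 7.7
ee_pos: [559.8, -220.7, 270.3]
orientation: [179.8, -0.1, -176.8]
wrist_force: [-3.0, 8.3, -4.6]
gripper_width: 0.407
gripper_force: 61.7
```

Run:
```python
from h import *
s=bot.read_state(); print(s['time'],s['ee_pos'],s['wrist_force'],s['gripper_width'])
cv2.imwrite('pics/s3.png',cv2.resize(cams.capture('side')[90:320,200:450],None,fx=2.6,fy=2.6))
```

```text
7.7 [ 559.7645533  -220.65390963  270.29334866] [-3.03499919  8.27482342 -4.634173  ] 0.40663329586916547
```

View pics/s3.png

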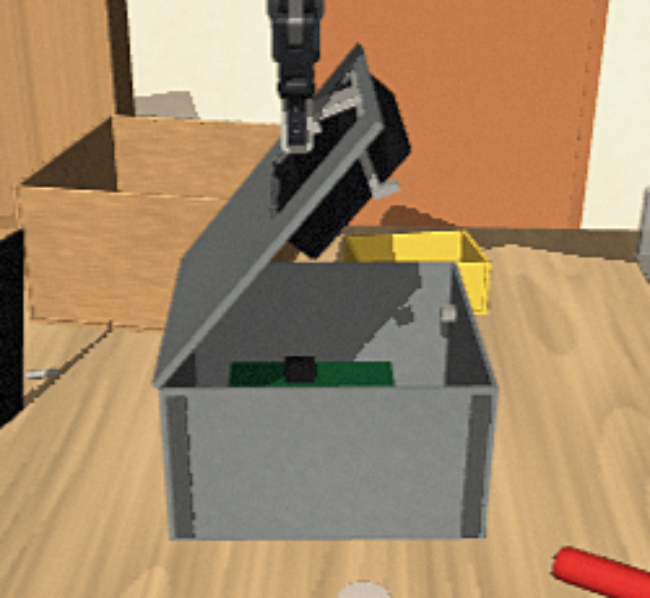

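The lid stands at about 50° with the paddle up. I'll open the gripper and withdraw away from the lid face.

Emit:
{"name": "move_arm", "arguments": {"series": [[0,[0,0,0],0],[0,[0,0,0],0],[0,[0,0,0],0],[0,[0,0,0],0],[0,[0,0,0],0]]}}

```text
time: 8.25
ee_pos: [560.3, -223.1, 271.0]
orientation: [-179.9, 0.1, -176.9]
wrist_force: [-0.4, 0.1, 0.3]
gripper_width: 1.0
gripper_force: 0.0
```

Emit:
{"name": "move_arm", "arguments": {"series": [[0,[8,0,10],0],[0,[20,0,25],0],[0,[40,0,50],0],[0,[60,0,80],0],[0,[70,0,120],0]]}}

```text
time: 8.75
ee_pos: [630.5, -222.4, 389.1]
orientation: [179.9, -0.2, -176.9]
wrist_force: [0.5, 0.1, 0.2]
gripper_width: 0.999
gripper_force: 0.0
```

Run:
```python
from h import *
s=bot.read_state(); print(s['time'],s['ee_pos'],s['wrist_force'],s['gripper_width'])
cv2.imwrite('pics/s4.png',cv2.resize(cams.capture('side')[90:480,200:450],None,fx=1.5,fy=1.5))
```

```text
8.75 [ 630.50545755 -222.38048887  389.06135764] [0.51781443 0.09077115 0.23893161] 0.9990424975794352
```

View pics/s4.png

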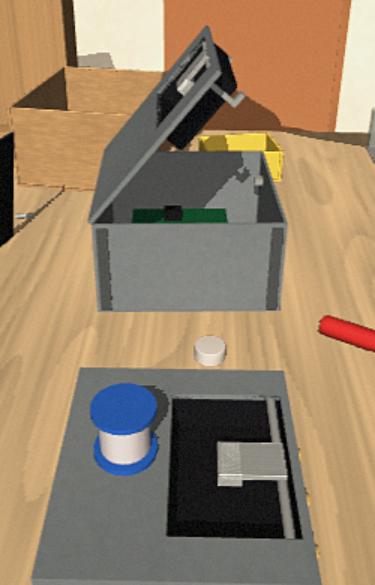

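The lid stands open at about 50°, the paddle is back flat in its recess, and the gripper is clear. The flatter box is shut with the reel still on it, so I'm handing in.

```bash
python3 -c "
from plant import bot
print(bot.job_done())"
```

```text
the job is handed in; nothing more can be done
None
```

I handed the job in at about 9 s (no verdict was returned): in the last picture the taller box's lid stands open by itself at about 50°, its paddle is back flat, the arm is clear and the flatter box is still shut.

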